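# Replace the wrong frame in a model kit by sliding

## Robot

A 6-joint arm with a two-finger parallel gripper is mounted at the origin on the work surface. World frame = base frame: x ahead of the robot, y to its left, z up, the work surface at z = 0. Lengths are in m, angles in degrees, forces in N, time in s.
With the tool pointing down it reaches from about 0.3 to 0.75 m from the base axis. Payload 8.5 kg.
Tool frame: the origin (TCP) lies between the finger pads; the fingertips stand 14 mm ahead of it and the grasp point (between the pads) lies 5 mm behind it; x points along the fingers, z is the direction in which the jaws open and shut, and the axes are right-handed (so a half turn about x gives the same grasp; the last joint's range is limited). The gripper opens to 85 mm and grips with 20 to 120 N. Pads are 22 mm wide; open, the fingers measure 114 mm over their backs; the gripper's body (76 mm by 85 mm) begins 54 mm behind the grasp point. The pads swing forward as they close: fully open they stand 13 mm farther back than shut.
Start: joints at [63.295, 21.807, 74.336, -0, 83.858, -12.336], TCP at [0.136, 0.533, 0.245] pointing down, gripper open.
Joint ranges: [-178.18, 178.18], [-50.72, 133.34], [12.68, 142.11], [-81.47, 261.47], [9.98, 163.14], [-165.26, 165.26]. Speed limits (degrees/s): [136.94, 136.94, 180, 180, 180, 180].

## Interface

Orientations are given as a 3x3 rotation matrix whose columns are the frame's x, y, z axes.
In Python, from rig import env gives the robot as it stands.
- The arm moves only by the shell command python3 -m jog 'ROWS' [FORCE]. ROWS is JSON, a list of rows, each a list of 5 numbers: the opening, from -1 (shut) to 1 (fully open), so that 0 is half open, then the shift along the tool's x, y, z in m, then the turn about the tool's x in rad. In form: [[claw, dx, dy, dz, yaw], ...]. A call has 1 to 20 rows; each row is the pose to reach, as a shift and turn from the pose commanded when the call began, along the tool's axes at that moment; what a row does not reach only later rows make up. A row lasts 1/10 s, in which the tool goes at most 50 mm and 8.59 degrees, less where a joint would pass 70% of its speed; a pose out of reach is approached as far as the arm can. A call with a gripper value outside its range is refused whole. The fingers move at their own pace and stop on an object; FORCE is the grip in N (left out, the last holds). Time passes only in rows, so rows that repeat a pose let the fingers close. It gives the time, the measured TCP pose, the force and the opening at its end, in the units of the state.
- env.observe(): the state, without advancing time (a new reading comes with each control period).
- env.get_image(name): name is "scene" or "top" or "wrist"; returns the picture (480x640x3 uint8, red, green, blue); there is no depth.
- env.camera_model(name): a dict with "fx", "fy", "cx", "cy" (pixels), "origin" and "orientation" of the camera in the world. Camera axes: x right, y up, looking along -z (the intrinsics and any distortion apply to the point x, -y, -z); pixel columns grow to the right and rows downward; lengths in m; the calibration is good to about 2 mm. The wrist camera is an equidistant fisheye: a pixel r from the principal point sees the ray r / f radians off the axis. A picture is of the moment at which its call begins: read the wrist's pose just before it. camera_model takes no time and is no camera call; for the wrist camera it gives the pose at the moment of the call.
- env.close_job(): hands the job in, once; it reports no verdict.
The state is a dict: "time_s": time; "q": joint angles; "qvel": joint speeds; "joint_efforts": joint torques, N m; "position": TCP position; "tool_rot": TCP orientation; "ft_force": force on the tool from outside, world axes, zero at the start; "wrist_torque": the same for the moment, N m; "grip_width": finger opening in m.
Only numpy, scipy, OpenCV 4.12 (cv2) and the standard library are available. Lean on these libraries where they do the work, as an engineer would, in place of code of your own. Each camera call takes 0.05 s, during which the arm holds its last target.

## Task

The kit in the plywood rack should hold three large round wooden rings, but one lane holds a square frame. First move the upside-down glue bottle out of the way onto the cork coaster, keeping it upright; then slide the square frame out of the rack and wholly into the empty cardboard returns tray, and last slide the one large round ring from the grey stock mat into the empty lane, fully home against the stop bar. The glue in the wood is still soft, so keep rings and frames flat on the table and never lift them, and leave everything else, the two right rings in the kit included, where it is.

Things in the scene. Friction and masses are not known exactly. Their poses are not given: they have to be found in the camera images.
- rack: Fixed plywood rack, 104 (x) by 272 mm (y), 18 mm high, no floor: parts slide on the table. Origin on the table, mid lane row. Three lanes along its x, centre lines at y = -88, 0, +88 mm, 80 mm wide, dividers 8 mm; open at x = -52 mm (robot side), stop bar face at x = +40 mm: a 70 mm ring touching it has its centre at x = +5 mm. Yaw within 0.15 rad.
- kit_round_a: One of the two right parts of the kit, in one of the lanes: round ring, 70 mm outside, 46 mm opening. Light wood, 14 mm thick, lying flat on the table, loose, about 40 g. Origin: centre of the underside, on the axis of the opening; z up. 
- kit_round_b: The other right part of the kit, in another lane: round ring, 70 mm outside, 46 mm opening. Light wood, 14 mm thick, lying flat on the table, loose, about 40 g. Origin: centre of the underside, on the axis of the opening; z up. 
- kit_square: The wrong part of the kit, in the remaining lane: square frame, 66 by 66 mm outside, square 46 by 46 mm opening right through, sides along its x and y. Light wood, 14 mm thick, lying flat on the table, loose, about 40 g. Origin: centre of the underside, on the axis of the opening; z up. Shut fingertips put down into the opening can drag it along the table.
- stock_mat: Thin grey mat with the stock, 290 mm (its x) by 110 mm (its y), level with the table and no obstacle, on the robot's right. Origin: its centre. Three stock parts lie on it in a row along its x, about 90 mm apart, in any order.
- spare_round: The replacement, on the stock mat: the only large round ring there, 70 mm outside, 46 mm opening. Light wood, 14 mm thick, lying flat on the table, loose, about 40 g. Origin: centre of the underside, on the axis of the opening; z up. Shut fingertips put down into the opening can drag it along the table.
- spare_square: Stock, not to be used: square frame like the wrong one, 66 mm outside, 46 mm opening. Light wood, 14 mm thick, lying flat on the table, loose, about 40 g. Origin: centre of the underside, on the axis of the opening; z up. 
- spare_small: Stock, not to be used: small round ring, 54 mm outside, 34 mm opening. Light wood, 14 mm thick, lying flat on the table, loose, about 40 g. Origin: centre of the underside, on the axis of the opening; z up. 
- returns: Cardboard returns tray fixed on the robot's left: a U of 4 mm walls, 16 mm high, no raised floor. Origin on the table, centre of the inside: 104 mm across (its x, -52 to +52) by 120 mm (its y, -60 to +60). Closed at +y and both x sides; open at y = -60 mm, towards the robot's right. Yaw within 0.15 rad.
- glue: White glue bottle upside down on its narrow grey cap, in front of the rack. Origin: centre of its underside. 140 mm tall, 170 g: cap 32 mm in diameter up to 24 mm, narrow neck, from 48 to 134 mm up the body, a cylinder 42 mm in diameter. Top-heavy: tips over at about 10 degrees. Best gripped on the body about 100 mm up and moved smoothly.
- coaster: Round cork coaster fixed to the table, 84 mm in diameter, 4 mm thick, to the left of the rack. Origin: centre of its underside, on the table (its top is at z = 4 mm).
- tape: Bystander: roll of paper tape lying flat, 52 mm in diameter, 18 mm high; origin at the centre of its underside.
- offcut: Bystander: plywood block 45 by 30 by 20 mm; origin at the centre of its underside.
- screwdriver: Bystander: screwdriver lying behind the rack, handle to its -x; origin under its middle.
Not all that is in view belongs to the job. Leave any purple look-alike of the kit_square alone. Leave any green look-alike of the spare_round alone.

How it is judged:
By the outcome, as a careful person would: the job done as asked, in the order asked, and still so for the second after the job is handed in, with the robot touching nothing.
It also fails if it takes over 72 s, if anything falls off the work surface, if the arm or the gripper's body presses on something with over 40 N, if the wrist force passes 120 N, or if a joint passes its speed limit or range.

## Working session

There is one attempt and no reset: what is moved stays moved. The work goes in short steps, Python scripts to look and compute and a shell command to move; the robot and the scene stay as the last step left them, time stands still between calls to the robot, and variables do not carry over. Pictures are saved under pics/ and viewed, and the job is handed in when it is done.

```bash
mkdir -p pics; ls; python3 - <<'E'
from rig import env
import cv2
o=env.observe();print(o['time_s'],o['position'],o['tool_rot'],o['grip_width'])
for n in('scene','top'):
    im=env.get_image(n);cv2.imwrite(f'pics/{n}0.png',im[:,:,::-1]);print(n,env.camera_model(n))
E
```

```text
pics
0.0 [0.13638936 0.53254689 0.24468795] [[-6.55396301e-04 -9.68706050e-01  2.48209909e-01]
 [-1.33041342e-03  2.48210587e-01  9.68705184e-01]
 [-9.99998900e-01  3.04664001e-04 -1.45145583e-03]] 0.08496354931103996
scene {'fx': 543.9419536486618, 'fy': 543.9419536486618, 'cx': 321.34029321481563, 'cy': 245.01570717341946, 'origin': array([1.12548528, 0.15350173, 0.8125778 ]), 'orientation': array([[-0.29300897, -0.72793824,  0.61988036],
       [ 0.95603775, -0.23102023,  0.18061416],
       [ 0.01172896,  0.6455506 ,  0.76362744]])}
top {'fx': 474.5592186331676, 'fy': 474.5592186331676, 'cx': 310.96896390069406, 'cy': 237.22748444908285, 'origin': array([ 0.31216716, -0.0224382 ,  0.9796796 ]), 'orientation': array([[ 0.10366143,  0.96951048, -0.22204443],
       [-0.99460207,  0.10001465, -0.02763693],
       [-0.0045866 ,  0.22371073,  0.97464479]])}
```

View pics/top0.png

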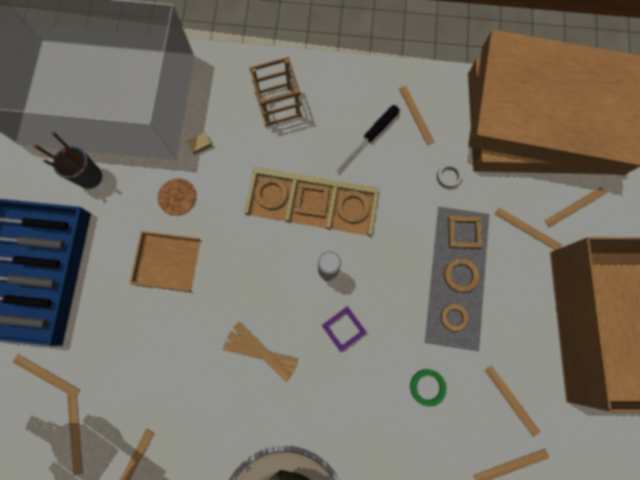

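View pics/scene0.png

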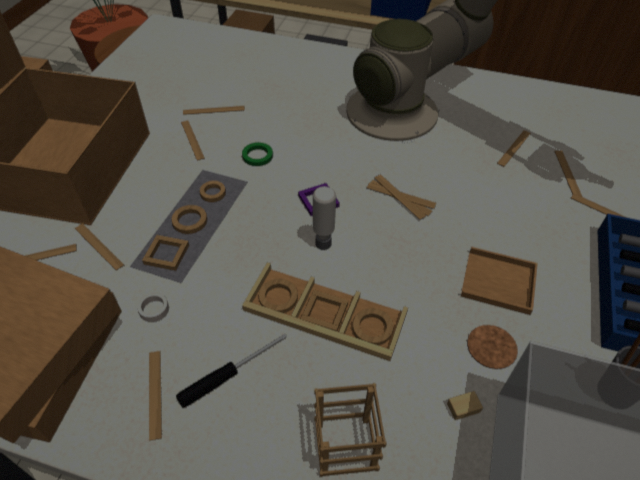

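The top view shows the rack at (312,202), with the square frame in its middle lane at (312,200). The glue is at (330,265), the coaster at (177,197) and the returns tray at (167,262), open to the right.

These could be mistaken for the spare ring:
- large round ring on the mat at (462,276)
- small ring at (455,318)
- green ring at (428,387)
- tape roll at (449,177)
- kit rings at (272,193) and (353,207)

These could be mistaken for the square:
- kit square at (312,200)
- mat square at (465,232)
- purple frame at (345,328)

I choose the kit square at (312,200) and the large mat ring at (462,276).

```bash
cat > h.py <<'E'
import numpy as np, cv2
from rig import env
def ray(cm,u,v):
    d=np.array([(u-cm['cx'])/cm['fx'],-(v-cm['cy'])/cm['fy'],-1.0]); return cm['orientation']@d
def pt(name,u,v,z=0.,cm=None):
    cm=cm or env.camera_model(name); d=ray(cm,u,v); o=cm['origin']
    return (o+d*(z-o[2])/d[2])[:2]
def px(name,p,cm=None):
    cm=cm or env.camera_model(name); q=cm['orientation'].T@(np.array(p)-cm['origin'])
    return np.array([cm['cx']+cm['fx']*q[0]/-q[2],cm['cy']-cm['fy']*q[1]/-q[2]])
E
python3 - <<'E'
import cv2,numpy as np
a=cv2.imread('pics/top0.png')
def crop(im,x,y,w,h,k): return cv2.resize(im[y:y+h,x:x+w],None,fx=k,fy=k,interpolation=cv2.INTER_CUBIC)
cv2.imwrite('pics/c1.png',crop(a,235,160,150,75,5))
cv2.imwrite('pics/c2.png',crop(a,420,200,80,160,3.7))
cv2.imwrite('pics/c3.png',crop(a,120,170,100,130,4.5))
b=cv2.imread('pics/scene0.png')
cv2.imwrite('pics/c4.png',crop(b,235,170,200,190,3))
E
```

```text
(no output)
```

View pics/c1.png

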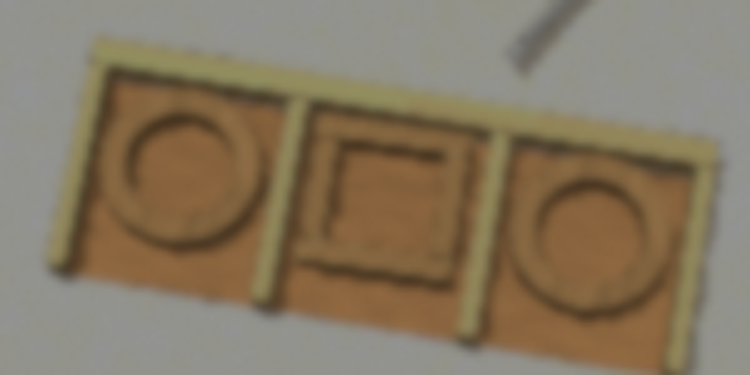

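View pics/c2.png

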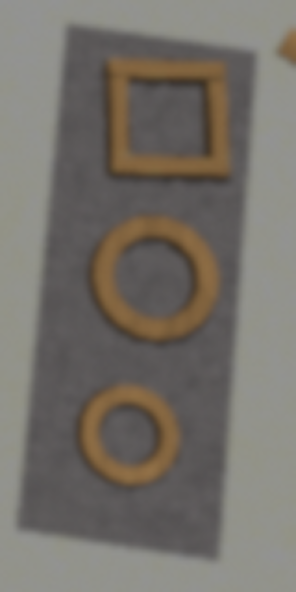

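View pics/c3.png

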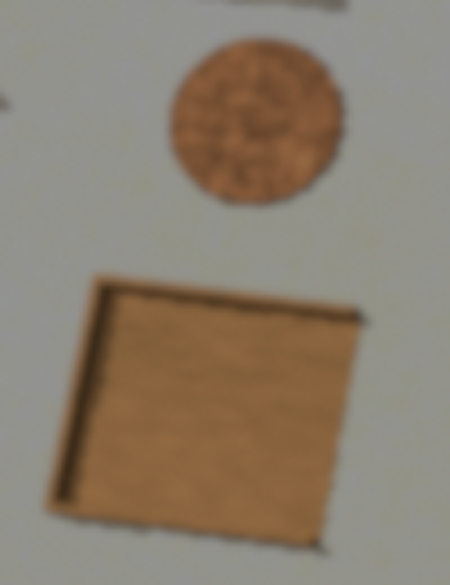

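View pics/c4.png

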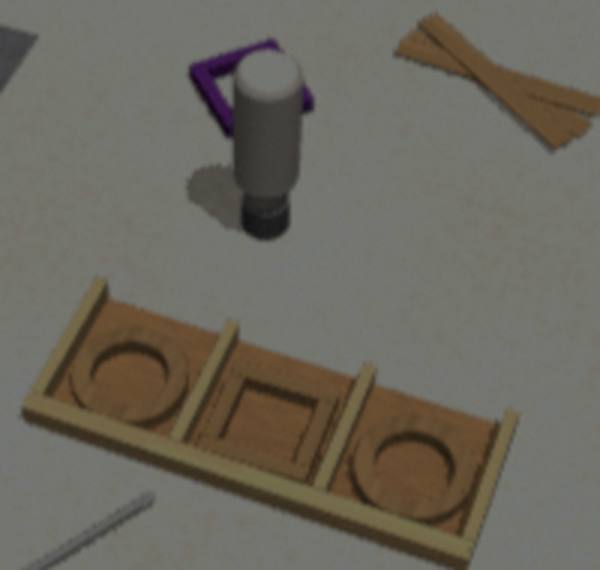

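The crops confirm the choices. The middle lane of the rack holds the square. On the mat the parts run square, large ring, small ring, and the large ring is at crop (155,278). The tray is open on its right side.

```bash
python3 - <<'E'
from h import *
a=cv2.imread('pics/top0.png');b=cv2.imread('pics/scene0.png')
def c(name,pts,ox,oy,k,z): return np.array([pt(name,ox+(x+.5)/k-.5,oy+(y+.5)/k-.5,z) for x,y in pts])
np.set_printoptions(precision=4,suppress=True)
r=c('top',[(92,38),(718,140),(60,268),(262,303),(468,338),(675,370)],235,160,5,.018)
print('rack BL BR tips',r.tolist())
r2=c('scene',[(22,410),(470,562),(100,283),(232,325),(369,369),(512,415)],235,170,3,.018); print('rack scene',r2.tolist())
print('sq top outer',c('top',[(322,122),(470,142),(448,275),(298,258)],235,160,5,.014).mean(0))
print('sq inner top scene',c('scene',[(250,378),(340,402),(300,474),(205,445)],235,170,3,.014).mean(0),)
print('kit rings', c('top',[(182,168),(590,237)],235,160,5,.014))
print('coaster',c('top',[(260,122)],120,170,4.5,.004))
t=c('top',[(97,277),(362,312),(322,547),(47,512)],120,170,4.5,.016);print('tray',t.tolist(),t.mean(0))
# mat parts
hsv=cv2.cvtColor(a,cv2.COLOR_BGR2HSV)
m=((hsv[...,1]>100)&(hsv[...,0]<25)).astype(np.uint8)
m[:, :425]=0;m[:,492:]=0;m[:205]=0;m[350:]=0
for cc in cv2.findContours(m,0,2)[0]:
    if cv2.contourArea(cc)>100:
        (u,v),ax,ang=cv2.fitEllipse(cc);print('mat',u,v,ax,pt('top',u,v,.010))
cv2.imwrite('pics/g.png',np.hstack([cv2.resize(a[235:305,295:365],(560,560),interpolation=cv2.INTER_CUBIC),]))
cv2.imwrite('pics/g2.png',cv2.resize(b[180:255,300:350],(400,600),interpolation=cv2.INTER_CUBIC))
E
```

```text
rack BL BR tips [[0.6723305496359397, 0.14503978224472378], [0.6537586490269336, -0.12630416206651895], [0.5689670517340986, 0.14499294915970798], [0.5625371590487132, 0.058625787869366036], [0.5563274780432522, -0.028746377825024122], [0.5514876908928639, -0.1157709354159859]]
rack scene [[0.6561179467496471, -0.1252474765009439], [0.6747444930143311, 0.14459529762717838], [0.5545203156984233, -0.11525985336485953], [0.5607459818022082, -0.027606215061463657], [0.5672429352839388, 0.059896967520381775], [0.5738023186805966, 0.14757796850535893]]
sq top outer [0.6145 0.0124]
sq inner top scene [0.6189 0.0164]
kit rings [[ 0.6193  0.0998]
 [ 0.6065 -0.076 ]]
coaster [[0.594  0.3008]]
tray [[0.5081870769405443, 0.35979017397667074], [0.5043419733434716, 0.23444117943580006], [0.3948239891574911, 0.23548739327374646], [0.39763945439409465, 0.36226991599661085]] [0.4512 0.298 ]
mat 454.3434753417969 317.21649169921875 (24.943527221679688, 26.600736618041992) [ 0.3982 -0.2996]
mat 461.2728271484375 274.8213195800781 (31.722869873046875, 33.559505462646484) [ 0.4859 -0.3106]
mat 465.9551696777344 231.21055603027344 (35.31402587890625, 40.278564453125) [ 0.5794 -0.3173]
```

View pics/g.png

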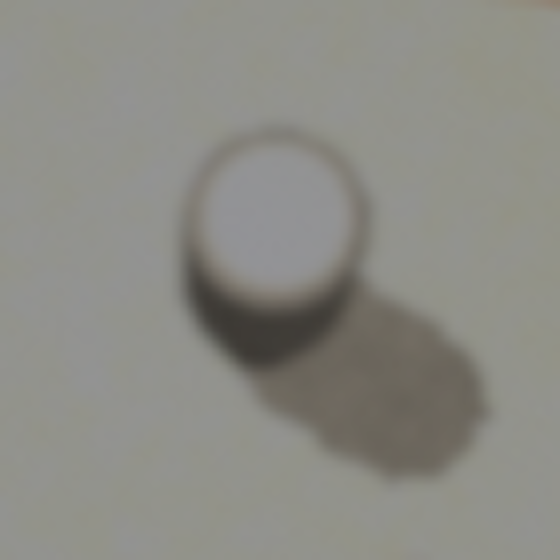

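View pics/g2.png

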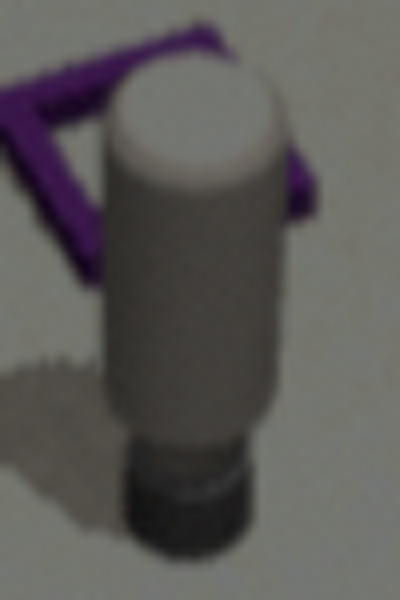

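```bash
python3 - <<'E'
from h import *
np.set_printoptions(precision=4,suppress=True)
b=cv2.imread('pics/scene0.png')
print('glue top view z.14',pt('top',329.2,261.8,.136)); print('scene cap',pt('scene',323.3,243.5,0),'scene top',pt('scene',324.1,194.4,.14))
print('coaster scene',pt('scene',492.5,346,.004))
print('purple',pt('top',345,328,.014),[pt('top',*p,.014) for p in[(367,324),(341,308),(323,330),(346,350)]])
print('sticks',pt('top',260,350,.0),pt('top',240,325),pt('top',296,362))
hsv=cv2.cvtColor(b,cv2.COLOR_BGR2HSV)
m=((hsv[...,1]>100)&(hsv[...,0]<25)).astype(np.uint8);m2=m.copy()
m[:,:160]=0;m[:,235:]=0;m[:170]=0;m[260:]=0
for cc in cv2.findContours(m,0,2)[0]:
    if cv2.contourArea(cc)>100:
        (u,v),ax,ang=cv2.fitEllipse(cc);print('mat scene',u,v,ax,pt('scene',u,v,.010))
m2[:230]=0;m2[380:]=0;m2[:,:440]=0;m2[:,590:]=0
for cc in cv2.findContours(m2,0,2)[0]:
    if cv2.contourArea(cc)>300:
        r=cv2.minAreaRect(cc);print(cv2.contourArea(cc),r)
        h=cv2.convexHull(cc);q=cv2.approxPolyDP(h,6,True)[:,0]
        print([(p.tolist(),pt('scene',*p,.016).round(4).tolist()) for p in q])
        e=cv2.fitEllipse(cc);print(e[0],pt('scene',*e[0],.004))
E
```

```text
glue top view z.14 [ 0.4626 -0.0359]
scene cap [ 0.461  -0.0362] scene top [ 0.4667 -0.0351]
coaster scene [0.5952 0.3034]
purple [ 0.3539 -0.082 ] [array([ 0.3663, -0.1252]), array([ 0.3926, -0.0705]), array([ 0.3455, -0.0387]), array([ 0.3115, -0.0878])]
sticks [0.2936 0.0831] [0.3384 0.1299] [0.2779 0.0086]
mat scene 172.85826110839844 246.82711791992188 (21.380502700805664, 26.801288604736328) [ 0.5645 -0.3066]
mat scene 188.8828125 218.90965270996094 (26.87974739074707, 34.540924072265625) [ 0.4888 -0.3097]
mat scene 212.2124786376953 190.8584747314453 (19.77948570251465, 25.03640365600586) [ 0.4008 -0.2988]
1563.0 ((492.0000305175781, 346.5), (50.20458221435547, 40.305084228515625), 45.0)
[([473, 330], [0.5818, 0.2664]), ([505, 331], [0.5674, 0.3187]), ([516, 346], [0.5913, 0.3387]), ([513, 361], [0.6212, 0.336]), ([496, 368], [0.6424, 0.3106]), ([478, 361], [0.6384, 0.2812]), ([468, 346], [0.6154, 0.2621])]
(491.99169921875, 346.4411315917969) [0.5964 0.3027]
3431.5 ((500.6765441894531, 280.2941589355469), (73.73082733154297, 50.68994140625), 14.03624439239502)
[([472, 248], [0.3986, 0.2426]), ([536, 264], [0.4017, 0.3622]), ([529, 313], [0.5177, 0.3558]), ([462, 295], [0.5146, 0.2388])]
(501.1570129394531, 280.3927001953125) [0.4504 0.3052]
```

```bash
cat > sh.py <<'E'
import sys
from h import *
o=env.observe();R=np.array(o['tool_rot']);p=np.array(o['position'])
print('t',round(o['time_s'],2),'p',p.round(4),'zhead',round(np.degrees(np.arctan2(R[1,2],R[0,2])),2),'F',np.array(o['ft_force']).round(1),'w',round(o['grip_width'],4))
for a in sys.argv[1:]:
    t=np.array([float(v) for v in a.split(',')]); print(a,'->',(R.T@(t-p)).round(4))
E
python3 sh.py .463,-.036,.22 .463,-.036,.25
```

```text
t 0.1 p [0.1364 0.5326 0.2448] zhead 75.63 F [0.3 0.7 0.5] w 0.0857
.463,-.036,.22 -> [ 0.0253 -0.4575 -0.4697]
.463,-.036,.25 -> [-0.0047 -0.4575 -0.4697]
```

```bash
python3 -m jog '[[1,0,-0.03,-0.03,-0.05],[1,0,-0.06,-0.06,-0.1],[1,0,-0.09,-0.09,-0.182],[1,0,-0.12,-0.12,-0.182],[1,0,-0.15,-0.15,-0.182],[1,0,-0.18,-0.185,-0.182],[1,0,-0.21,-0.215,-0.182],[1,0,-0.24,-0.245,-0.182],[1,0,-0.27,-0.275,-0.182],[1,0,-0.3,-0.305,-0.182],[1,0,-0.33,-0.335,-0.182],[1,0,-0.36,-0.37,-0.182],[1,0,-0.39,-0.4,-0.182],[1,0,-0.42,-0.43,-0.182],[1,0,-0.44,-0.455,-0.182],[1,0,-0.4575,-0.4697,-0.182],[1,0,-0.4575,-0.4697,-0.182],[1,0,-0.4575,-0.4697,-0.182]]'; python3 - <<'E'
from h import *
print(env.camera_model('wrist'))
cv2.imwrite('pics/w1.png',env.get_image('wrist')[:,:,::-1])
E
python3 sh.py .463,-.036,.1
```

```text
time_s: 1.9
position: [0.4628, -0.0356, 0.2449]
tool_rot: [[-0.001, -0.998, 0.069], [0.001, 0.069, 0.998], [-1.0, 0.001, 0.001]]
ft_force: [-0.0, 0.3, -0.2]
grip_width: 0.0854
{'fx': 371.64829954431775, 'fy': 371.64829954431775, 'cx': 320.8222792234671, 'cy': 246.87795751030475, 'origin': array([ 0.38137591, -0.02976076,  0.37457415]), 'orientation': array([[ 6.87294244e-02, -9.46439342e-01, -3.15481913e-01],
       [ 9.97635194e-01,  6.53717218e-02,  2.12263302e-02],
       [ 5.34161912e-04, -3.16194733e-01,  9.48694158e-01]])}
t 1.95 p [ 0.4626 -0.0352  0.2451] zhead 86.07 F [-0.5 -0.2 -0.2] w 0.0857
.463,-.036,.1 -> [ 0.1451 -0.0006 -0.0008]
```

View pics/w1.png

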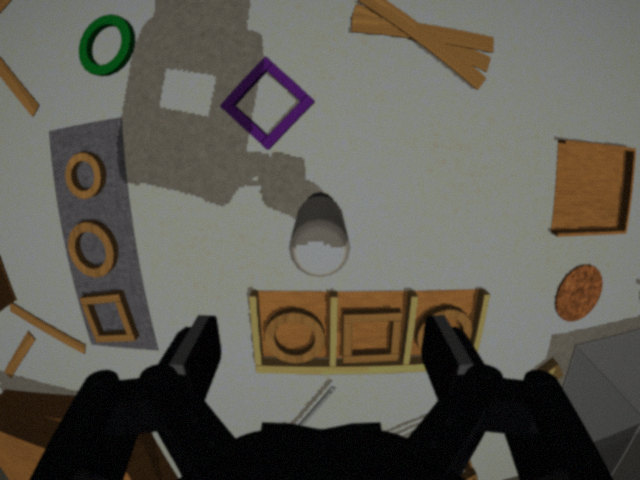

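The wrist view shows the glue with its top at (320,250), centred between the fingers. The ring is at (93,249), the coaster at (578,292) and the tray around (592,188). I'll cross-check these positions.

```bash
cat >> h.py <<'E'
def wpt(u,v,z,cm):
    x,y=(u-cm['cx'])/cm['fx'],(v-cm['cy'])/cm['fy'];r=np.hypot(x,y)+1e-12
    d=cm['orientation']@np.array([np.sin(r)*x/r,-np.sin(r)*y/r,-np.cos(r)]);o=cm['origin']
    return (o+d*(z-o[2])/d[2])[:2]
E
python3 - <<'E'
from h import *
cm=env.camera_model('wrist')
for n,u,v,z in [('glue',320,250,.138),('cap',319,207,.012),('ring',93,249.5,.012),('coaster',578,292,.004),('tray1',557,139,.016),('tray2',633,150,.016),('tray3',626,234,.016),('tray4',552,232,.016),('tipR',253,290,.018),('tip2',333,292,.018),('tip3',413,292,.018),('tip4',486,290,.018),('square',371,334,.014)]: print(n,wpt(u,v,z,cm).round(4))
E
```

```text
glue [ 0.4621 -0.0353]
cap [ 0.46   -0.0364]
ring [ 0.4868 -0.3066]
coaster [0.5911 0.3001]
tray1 [0.3938 0.2294]
tray2 [0.3998 0.3605]
tray3 [0.51   0.3636]
tray4 [0.5006 0.2306]
tipR [ 0.5435 -0.113 ]
tip2 [ 0.5511 -0.0278]
tip3 [0.5581 0.0589]
tip4 [0.5643 0.1466]
square [0.6096 0.0126]
```

```bash
python3 -m jog '[[1,0.03,0,0,0],[1,0.06,0,0,0],[1,0.09,0,0,0],[1,0.115,0,0,0],[1,0.135,0,0,0],[1,0.145,0,0,0],[1,0.145,0,0,0],[0.3,0.145,0,0,0],[0.15,0.145,0,0,0],[0.05,0.145,0,0,0],[0,0.145,0,0,0],[-0.1,0.145,0,0,0],[-0.2,0.145,0,0,0],[-0.2,0.145,0,0,0],[-0.2,0.145,0,0,0],[-0.2,0.145,0,0,0]]' 30; python3 sh.py
```

```text
time_s: 3.55
position: [0.4635, -0.0361, 0.101]
tool_rot: [[0.001, -0.998, 0.069], [-0.001, 0.069, 0.998], [-1.0, -0.001, -0.001]]
ft_force: [-0.5, -2.0, 5.2]
grip_width: 0.0411
t 3.55 p [ 0.4635 -0.0361  0.101 ] zhead 86.06 F [-0.5 -2.   5.2] w 0.0411
```

```bash
python3 -m jog '[[-0.3,-0.003,0,0,0],[-0.3,-0.008,0,0,0],[-0.3,-0.014,0,0,0],[-0.3,-0.02,0,0,0],[-0.3,-0.026,0,0,0],[-0.3,-0.031,0,0,0],[-0.3,-0.035,0,0,0],[-0.3,-0.035,0,0,0]]' 40; python3 - <<'E'
from h import *
cv2.imwrite('pics/s2.png',env.get_image('scene')[100:320,220:470,::-1].repeat(2,0).repeat(2,1))
E
python3 sh.py .594,.301,.136
```

```text
time_s: 4.35
position: [0.4633, -0.0358, 0.1358]
tool_rot: [[0.001, -0.998, 0.069], [-0.0, 0.069, 0.998], [-1.0, -0.001, -0.0]]
ft_force: [-0.2, -0.1, -1.1]
grip_width: 0.0413
t 4.4 p [ 0.4632 -0.0358  0.1355] zhead 86.06 F [ 0.4  0.2 -2.8] w 0.0414
.594,.301,.136 -> [-0.0005 -0.1074  0.345 ]
```

View pics/s2.png

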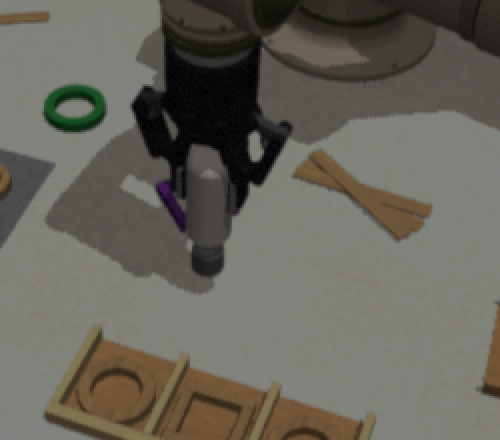

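The bottle is held upright, with its cap clear of the table at crop (207,260). I'll carry it to the coaster smoothly.

```bash
python3 -m jog '[[-0.3,0,-0.001,0.004,0],[-0.3,0,-0.004,0.014,0],[-0.3,0,-0.009,0.03,0],[-0.3,0,-0.016,0.052,0],[-0.3,0,-0.024,0.077,0],[-0.3,0,-0.033,0.105,0],[-0.3,0,-0.042,0.134,0],[-0.3,0,-0.051,0.163,0],[-0.3,0,-0.06,0.192,0],[-0.3,0,-0.069,0.221,0],[-0.3,0,-0.077,0.248,0],[-0.3,0,-0.085,0.272,0],[-0.3,0,-0.092,0.294,0],[-0.3,0,-0.098,0.313,0],[-0.3,0,-0.102,0.328,0],[-0.3,0,-0.105,0.338,0],[-0.3,0,-0.107,0.344,0],[-0.3,0,-0.107,0.345,0],[-0.3,0,-0.107,0.345,0],[-0.3,0,-0.107,0.345,0]]'; python3 - <<'E'
from h import *
cv2.imwrite('pics/s3.png',env.get_image('scene')[180:430,400:640,::-1].repeat(2,0).repeat(2,1))
cv2.imwrite('pics/w3.png',env.get_image('wrist')[:,:,::-1])
E
python3 sh.py .594,.301,.105
```

```text
time_s: 6.4
position: [0.5935, 0.3005, 0.1354]
tool_rot: [[-0.0, -0.998, 0.069], [-0.0, 0.069, 0.998], [-1.0, 0.0, -0.0]]
ft_force: [-0.5, 0.1, -1.8]
grip_width: 0.0412
t 6.5 p [0.5936 0.3006 0.1354] zhead 86.02 F [-0.1  0.2 -1.4] w 0.0413
.594,.301,.105 -> [ 0.0304 -0.0004  0.0005]
```

View pics/s3.png

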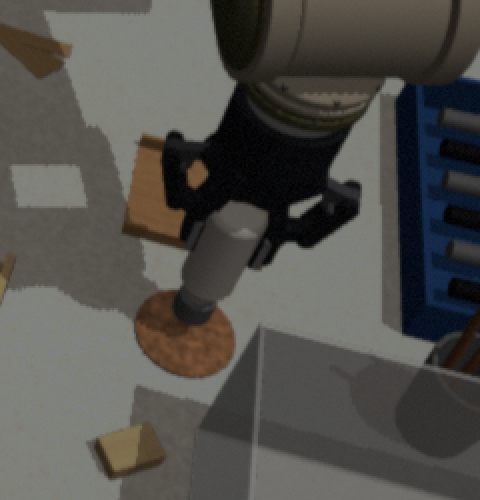

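View pics/w3.png

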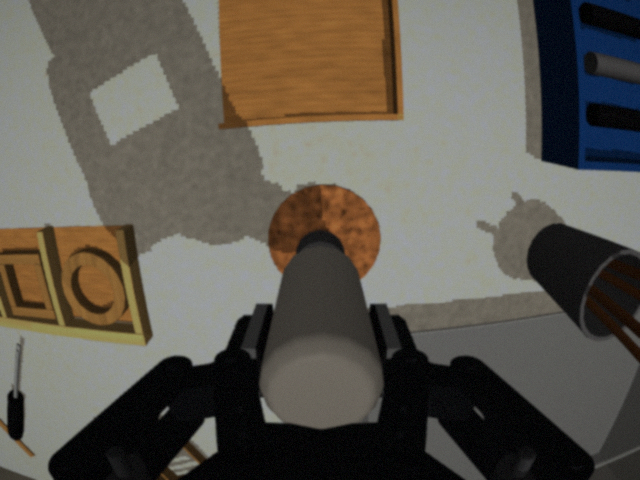

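```bash
python3 - <<'E'
from h import *
cm=env.camera_model('wrist')
print('coaster',wpt(325,236,.004,cm),'cap bottom front',wpt(321,231,.047,cm))
for z in (.035,.059,.175): print(z,px('scene',[.594,.301,z]), (px('scene',[.594,.301,z])-[400,180])*2)
E
```

```text
coaster [0.5909573  0.30417304] cap bottom front [0.57460231 0.30233693]
0.035 [495.83411126 335.50261924] [191.66822253 311.00523848]
0.059 [499.64965371 327.79536217] [199.29930742 295.59072434]
0.175 [520.58808581 285.50049028] [241.17617161 211.00098056]
```

The predicted axis of an upright bottle matches the picture, so it is upright and over the coaster. I'll lower it.

```bash
python3 -m jog '[[-0.3,0.003,0,0.001,0],[-0.3,0.008,0,0.001,0],[-0.3,0.013,0,0.001,0],[-0.3,0.018,0,0.001,0],[-0.3,0.022,0,0.001,0],[-0.3,0.025,0,0.001,0],[-0.3,0.027,0,0.001,0],[-0.3,0.029,0,0.001,0],[-0.3,0.03,0,0.001,0],[-0.3,0.03,0,0.001,0]]'
```

```text
time_s: 7.5
position: [0.5936, 0.3021, 0.1053]
tool_rot: [[0.0, -0.998, 0.069], [0.0, 0.069, 0.998], [-1.0, -0.0, 0.0]]
ft_force: [-0.7, -0.9, -2.2]
grip_width: 0.0412
```

```bash
python3 -m jog '[[-0.3,0.0005,0,0,0],[-0.3,0.001,0,0,0],[-0.3,0.001,0,0,0]]';python3 -m jog '[[-0.3,0.0005,0,0,0],[-0.3,0.001,0,0,0],[-0.3,0.001,0,0,0]]'
```

```text
time_s: 7.8
position: [0.5939, 0.3021, 0.1051]
tool_rot: [[0.001, -0.998, 0.069], [0.0, 0.069, 0.998], [-1.0, -0.001, 0.0]]
ft_force: [-1.4, -1.7, 3.4]
grip_width: 0.041
time_s: 8.1
position: [0.5941, 0.3021, 0.105]
tool_rot: [[0.002, -0.998, 0.069], [0.0, 0.069, 0.998], [-1.0, -0.002, 0.001]]
ft_force: [-2.3, -1.8, 10.3]
grip_width: 0.0413
```

```bash
python3 -m jog '[[-0.3,-0.001,0,0,0],[-0.3,-0.001,0,0,0],[0.0,-0.001,0,0,0],[0.05,-0.001,0,0,0],[0.1,-0.001,0,0,0],[0.2,-0.001,0,0,0],[0.4,-0.001,0,0,0],[0.7,-0.001,0,0,0],[1,-0.001,0,0,0],[1,-0.001,0,0,0],[1,-0.001,0,0,0],[1,-0.001,0,0,0]]'
python3 - <<'E'
from h import *
cv2.imwrite('pics/s4.png',env.get_image('scene')[180:430,400:640,::-1].repeat(2,0).repeat(2,1))
E
python3 sh.py
```

```text
time_s: 9.3
position: [0.5937, 0.302, 0.1043]
tool_rot: [[0.0, -0.998, 0.069], [0.0, 0.069, 0.998], [-1.0, -0.0, 0.0]]
ft_force: [0.8, -0.2, -0.2]
grip_width: 0.0858
t 9.35 p [0.5936 0.3021 0.1044] zhead 86.06 F [-0.1 -0.1 -0.8] w 0.0852
```

View pics/s4.png

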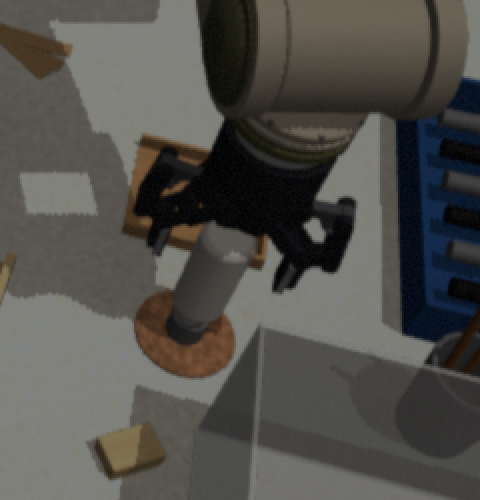

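The bottle stands on the coaster and is released. Next is the square.

```bash
python3 -m jog '[[1,-0.02,0,0,0],[1,-0.05,0,0,0],[1,-0.09,0,0,0],[1,-0.125,0,0,0],[1,-0.14,0,0,0],[1,-0.14,0,0,0]]'; python3 sh.py .614,.0135,.1 .56,.0135,.2
```

```text
time_s: 9.95
position: [0.5942, 0.3023, 0.247]
tool_rot: [[0.005, -0.998, 0.069], [0.001, 0.069, 0.998], [-1.0, -0.005, 0.002]]
ft_force: [0.5, 0.2, -0.0]
grip_width: 0.085
t 9.95 p [0.5942 0.3023 0.247 ] zhead 86.06 F [ 0.5  0.2 -0. ] w 0.085
.614,.0135,.1 -> [ 0.1467 -0.0388 -0.287 ]
.56,.0135,.2 -> [ 0.0464  0.0145 -0.2905]
```

```bash
python3 -m jog '[[0,0,-0.003,-0.02,0],[-1,0,-0.008,-0.06,0],[-1,0,-0.014,-0.1,0],[-1,0,-0.02,-0.14,0],[-1,0,-0.025,-0.18,0],[-1,0,-0.03,-0.22,0],[-1,0.02,-0.035,-0.255,0],[-1,0.04,-0.038,-0.277,0],[-1,0.06,-0.039,-0.287,0],[-1,0.08,-0.039,-0.287,0],[-1,0.1,-0.039,-0.287,0],[-1,0.11,-0.039,-0.287,0],[-1,0.11,-0.039,-0.287,0]]'; python3 sh.py .614,.0135,.1;python3 - <<'E'
from h import *
cm=env.camera_model('wrist');print(cm)
cv2.imwrite('pics/w5.png',env.get_image('wrist')[:,:,::-1])
E
```

```text
time_s: 11.25
position: [0.6119, 0.0132, 0.1322]
tool_rot: [[-0.004, -0.998, 0.069], [0.001, 0.069, 0.998], [-1.0, 0.004, 0.0]]
ft_force: [0.6, 0.5, 0.6]
grip_width: 0.0003
t 11.25 p [0.6119 0.0132 0.1322] zhead 86.06 F [0.6 0.5 0.6] w 0.0003
.614,.0135,.1 -> [ 0.0322 -0.0022  0.0004]
{'fx': 371.64829954431775, 'fy': 371.64829954431775, 'cx': 320.8222792234671, 'cy': 246.87795751030475, 'origin': array([0.53085681, 0.01906217, 0.26213935]), 'orientation': array([[ 6.80654785e-02, -9.47402774e-01, -3.12722039e-01],
       [ 9.97680752e-01,  6.47785392e-02,  2.09011493e-02],
       [ 4.55870020e-04, -3.13419406e-01,  9.49614694e-01]])}
```

View pics/w5.png

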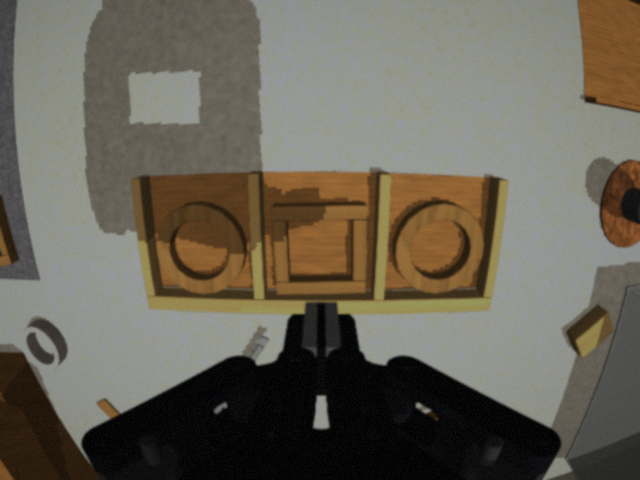

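```bash
python3 - <<'E'
from h import *
cm=env.camera_model('wrist')
for n,u,v,z in [('o1',272,206,.014),('o2',368,204,.014),('o3',369,291,.014),('o4',274,295,.014),('c',320.5,249,.014),('A',203,248,.014),('B',440,247,.014),('t1',141,178,.018),('t2',254,173,.018),('t3',380,173,.018),('t4',501,178,.018),('stop',150,298,.018),('stop',492,298,.018)]: print(n,wpt(u,v,z,cm).round(4))
E
```

```text
o1 [ 0.5821 -0.0181]
o2 [0.5852 0.0479]
o3 [0.651  0.0469]
o4 [ 0.6494 -0.024 ]
c [0.6156 0.0131]
A [ 0.609  -0.0727]
B [0.62   0.1006]
t1 [ 0.552  -0.1115]
t2 [ 0.5578 -0.0274]
t3 [0.5636 0.0564]
t4 [0.5695 0.146 ]
stop [ 0.6461 -0.1247]
stop [0.6646 0.1463]
```

The square's centre is at about (0.616, 0.013), aligned with the lane. I'll lower the shut tips into its opening.

```bash
python3 -m jog '[[-1,0.03,-0.002,0,0],[-1,0.06,-0.002,0,0],[-1,0.08,-0.002,0,0],[-1,0.095,-0.002,0,0],[-1,0.105,-0.002,0,0],[-1,0.112,-0.002,0,0],[-1,0.112,-0.002,0,0]]'; python3 sh.py
```

```text
time_s: 12.0
position: [0.6148, 0.013, 0.0222]
tool_rot: [[-0.0, -0.998, 0.069], [0.0, 0.069, 0.998], [-1.0, 0.0, -0.0]]
ft_force: [0.2, 0.2, -0.2]
grip_width: -0.0002
t 12.0 p [0.6148 0.013  0.0222] zhead 86.06 F [ 0.2  0.2 -0.2] w -0.0002
```

```bash
python3 - <<'E'
from h import *
cv2.imwrite('pics/s6.png',env.get_image('scene')[220:370,220:430,::-1].repeat(3,0).repeat(3,1))
E
```

```text
(no output)
```

View pics/s6.png

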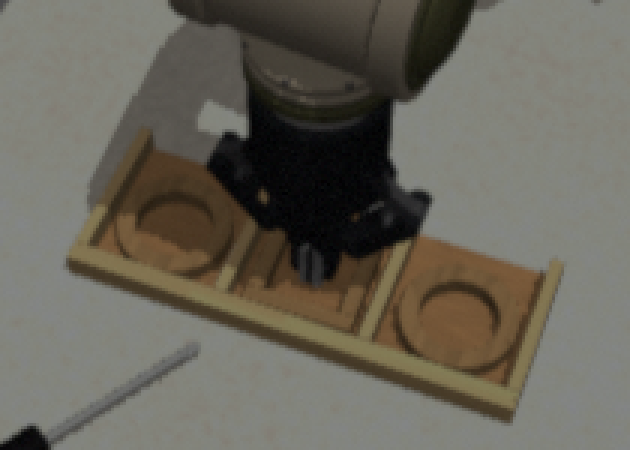

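The tips are inside the opening. I'll go 3 mm lower and pull straight out.

```bash
python3 -m jog '[[-1,0.003,0.002,0,0],[-1,0.003,0.006,0,0],[-1,0.003,0.012,0,0],[-1,0.003,0.02,0,0],[-1,0.003,0.03,0,0],[-1,0.003,0.04,0,0],[-1,0.003,0.05,0,0],[-1,0.003,0.06,0,0],[-1,0.003,0.07,0,0],[-1,0.003,0.08,0,0],[-1,0.003,0.09,0,0],[-1,0.003,0.1,0,0],[-1,0.003,0.11,0,0],[-1,0.003,0.12,0,0],[-1,0.003,0.13,0,0],[-1,0.003,0.14,0,0],[-1,0.003,0.149,0,0],[-1,0.003,0.154,0,0],[-1,0.003,0.156,0,0],[-1,0.003,0.156,0,0]]'; python3 - <<'E'
from h import *
cm=env.camera_model('wrist');print(cm['origin'],cm['orientation'].tolist())
cv2.imwrite('pics/w7.png',env.get_image('wrist')[:,:,::-1])
cv2.imwrite('pics/s7.png',env.get_image('scene')[:,:,::-1])
E
python3 sh.py .453,.2,.0188 .453,.309,.0188
```

```text
time_s: 14.05
position: [0.4591, 0.0236, 0.0193]
tool_rot: [[-0.0, -0.998, 0.069], [0.0, 0.069, 0.998], [-1.0, 0.0, -0.0]]
ft_force: [0.5, -0.3, 0.3]
grip_width: -0.0001
[0.37753196 0.02955993 0.14889975] [[0.06813436106745019, -0.9461534270033436, -0.31646706212772974], [0.9976761529820467, 0.0646319681488152, 0.02156391578892521], [5.111625628545896e-05, -0.3172008847135149, 0.9483583690378282]]
t 14.15 p [0.4594 0.0236 0.0193] zhead 86.06 F [-0.4  1.   0.1] w 0.0001
.453,.2,.0188 -> [0.0005 0.0186 0.1756]
.453,.309,.0188 -> [0.0005 0.0261 0.2843]
```

View pics/w7.png

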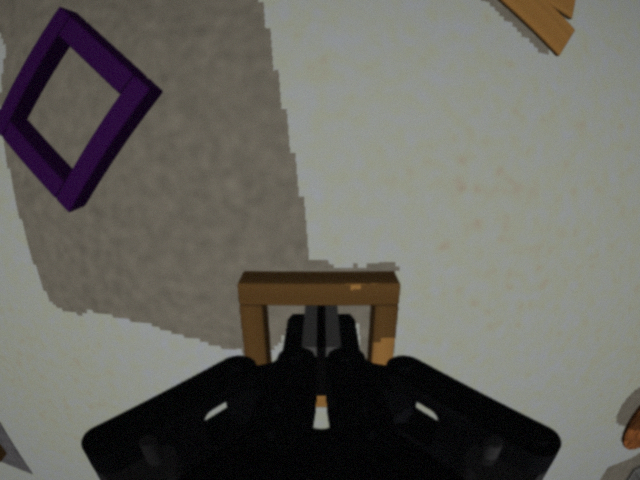

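View pics/s7.png

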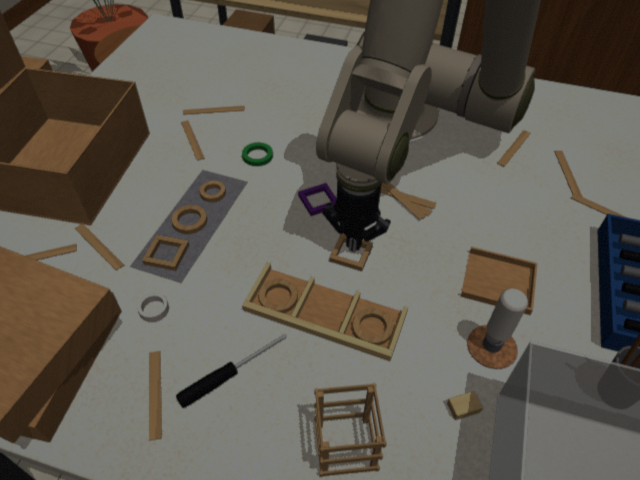

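The frame followed cleanly and sits square with the tool. I'll centre the tip in the opening and then push left into the tray.

```bash
python3 -m jog '[[-1,0,-0.004,0,0],[-1,0,-0.008,0,0],[-1,0,-0.011,0,0],[-1,0,-0.012,0,0],[-1,0,-0.012,0.004,0],[-1,0,-0.011,0.01,0],[-1,0,-0.009,0.018,0],[-1,0,-0.007,0.028,0],[-1,0,-0.005,0.038,0],[-1,0,-0.002,0.05,0],[-1,0,0,0.062,0],[-1,0,0.003,0.074,0],[-1,0,0.006,0.086,0],[-1,0,0.009,0.098,0],[-1,0,0.011,0.11,0],[-1,0,0.013,0.122,0],[-1,0,0.015,0.132,0],[-1,0,0.016,0.138,0],[-1,0,0.016,0.14,0],[-1,0,0.016,0.14,0]]'; python3 - <<'E'
from h import *
cv2.imwrite('pics/s8.png',env.get_image('scene')[200:400,300:580,::-1].repeat(2,0).repeat(2,1))
cv2.imwrite('pics/w8.png',env.get_image('wrist')[:,:,::-1])
E
python3 sh.py .453,.309,.0188
```

```text
time_s: 16.15
position: [0.4529, 0.1645, 0.0193]
tool_rot: [[0.0, -0.998, 0.069], [-0.0, 0.069, 0.998], [-1.0, -0.0, -0.0]]
ft_force: [-0.4, -0.8, 0.2]
grip_width: -0.0003
t 16.25 p [0.4529 0.1642 0.0193] zhead 86.04 F [-0.1  0.7 -0.6] w -0.0
.453,.309,.0188 -> [0.0005 0.01   0.1445]
```

View pics/s8.png

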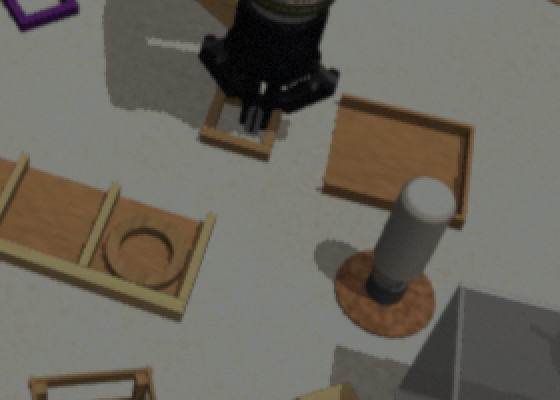

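View pics/w8.png

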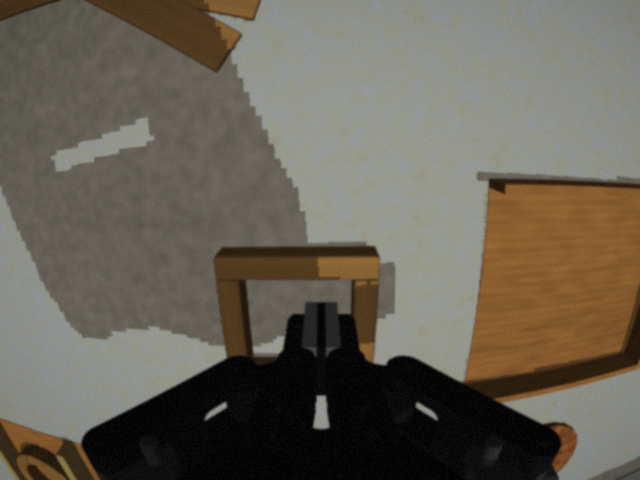

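```bash
python3 - <<'E'
from h import *
cm=env.camera_model('wrist')
print('tray near',wpt(488,181,.016,cm),'far outer',wpt(468,384,.016,cm),'frame',wpt(215,248,.014,cm),wpt(379,248,.014,cm),'inner',wpt(244,280,.014,cm),wpt(353,280,.014,cm))
E
```

```text
tray near [0.39347343 0.23306101] far outer [0.49061496 0.23352523] frame [0.41400682 0.12543179] [0.41838952 0.18942015] inner [0.42827166 0.13530774] [0.43108604 0.17881623]
```

```bash
python3 -m jog '[[-1,0,0,0.004,0],[-1,0,0.001,0.011,0],[-1,0,0.002,0.02,0],[-1,0,0.003,0.03,0],[-1,0,0.003,0.04,0],[-1,0,0.004,0.05,0],[-1,0,0.005,0.06,0],[-1,0,0.005,0.07,0],[-1,0,0.006,0.08,0],[-1,0,0.007,0.09,0],[-1,0,0.007,0.1,0],[-1,0,0.008,0.11,0],[-1,0,0.009,0.12,0],[-1,0,0.009,0.13,0],[-1,0,0.01,0.137,0],[-1,0,0.01,0.142,0],[-1,0,0.01,0.144,0],[-1,0,0.01,0.144,0]]';python3 -m jog '[[-1,0,0,-0.003,0],[-1,0,0,-0.007,0],[-1,-0.01,0,-0.007,0],[-1,-0.03,0,-0.007,0],[-1,-0.07,0,-0.007,0],[-1,-0.11,0,-0.007,0],[-1,-0.15,0,-0.007,0],[-1,-0.15,0,-0.007,0]]'; python3 - <<'E'
from h import *
cv2.imwrite('pics/s9.png',env.get_image('scene')[:,:,::-1])
cv2.imwrite('pics/w9.png',env.get_image('wrist')[:,:,::-1])
E
python3 sh.py .487,-.308,.170
```

```text
time_s: 18.05
position: [0.4528, 0.3089, 0.0193]
tool_rot: [[-0.0, -0.998, 0.069], [0.0, 0.069, 0.998], [-1.0, 0.0, -0.0]]
ft_force: [-0.3, -0.3, 0.1]
grip_width: -0.0002
time_s: 18.85
position: [0.4541, 0.3024, 0.1753]
tool_rot: [[0.01, -0.998, 0.069], [0.004, 0.069, 0.998], [-1.0, -0.01, 0.005]]
ft_force: [-0.2, 0.6, -0.8]
grip_width: 0.0002
t 18.95 p [0.4523 0.3016 0.1703] zhead 86.04 F [-0.6 -0.2 -0.8] w -0.0002
.487,-.308,.170 -> [-1.000e-04 -7.670e-02 -6.058e-01]
```

View pics/s9.png

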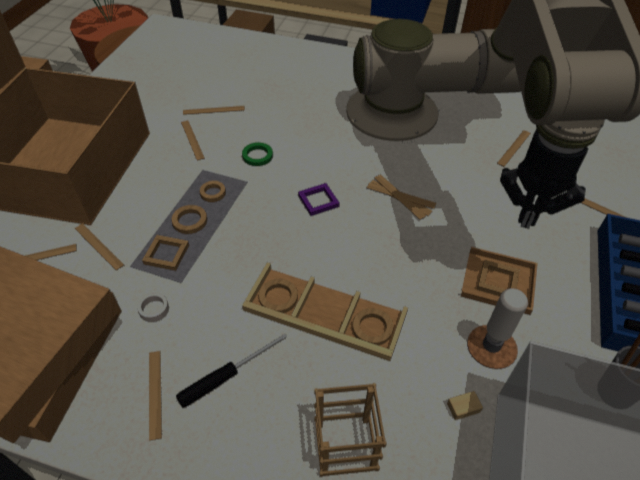

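View pics/w9.png

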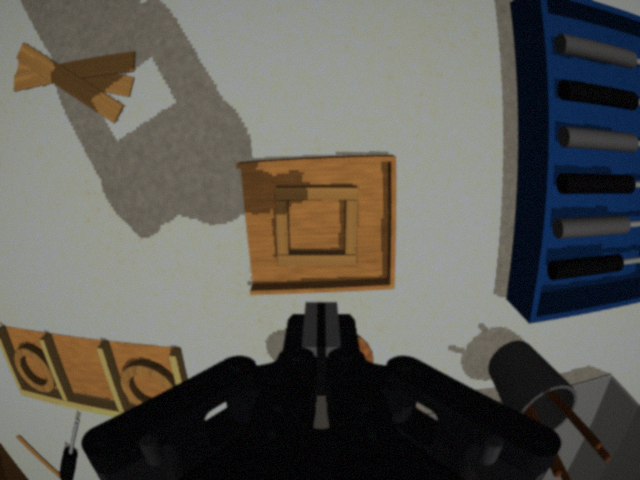

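The frame lies wholly inside the tray, at wrist (315,222). The kit rings, purple frame and glue are where they should be. Now I'll go to the ring.

```bash
python3 -m jog '[[-1,0,-0.002,-0.015,0],[-1,0,-0.006,-0.045,0],[-1,0,-0.011,-0.085,0],[-1,0,-0.016,-0.127,0],[-1,0,-0.021,-0.17,0],[-1,0,-0.027,-0.213,0],[-1,0,-0.032,-0.256,0],[-1,0,-0.038,-0.3,0],[-1,0,-0.043,-0.343,0],[-1,0,-0.049,-0.386,0],[-1,0,-0.054,-0.43,0],[-1,0,-0.06,-0.473,0],[-1,0,-0.065,-0.515,0],[-1,0,-0.07,-0.555,0],[-1,0,-0.074,-0.585,0],[-1,0,-0.0765,-0.602,0],[-1,0,-0.0767,-0.606,0],[-1,0,-0.0767,-0.606,0]]'; python3 - <<'E'
from h import *
cm=env.camera_model('wrist')
im=env.get_image('wrist')[:,:,::-1].copy();cv2.imwrite('pics/w10.png',im)
hsv=cv2.cvtColor(im,cv2.COLOR_BGR2HSV)
m=((hsv[...,1]>110)&(hsv[...,0]<25)).astype(np.uint8)
for cc in cv2.findContours(m,0,2)[0]:
    if cv2.contourArea(cc)>1500:
        (u,v),ax,_=cv2.fitEllipse(cc);print(u,v,ax,wpt(u,v,.011,cm))
E
python3 sh.py
```

```text
time_s: 20.75
position: [0.4867, -0.3076, 0.1687]
tool_rot: [[-0.001, -0.998, 0.069], [0.001, 0.069, 0.998], [-1.0, 0.001, 0.001]]
ft_force: [-0.1, 0.4, -0.4]
grip_width: -0.0
614.3250732421875 444.1806335449219 (51.94808578491211, 74.88803100585938) [0.87170826 0.14592739]
570.049560546875 321.67333984375 (90.57810974121094, 158.27838134765625) [ 0.60312607 -0.04814826]
315.8369445800781 228.6613311767578 (83.36923217773438, 84.89839172363281) [ 0.4851733  -0.31089246]
322.12908935546875 118.17716979980469 (67.90065002441406, 69.29837036132812) [ 0.39829761 -0.29994091]
46.92768096923828 376.2950439453125 (251.4176788330078, 419.1906433105469) [ 0.64716884 -0.66058691]
t 20.8 p [ 0.4869 -0.3069  0.1689] zhead 86.09 F [ 0.4  0.6 -0.3] w 0.0002
```

View pics/w10.png

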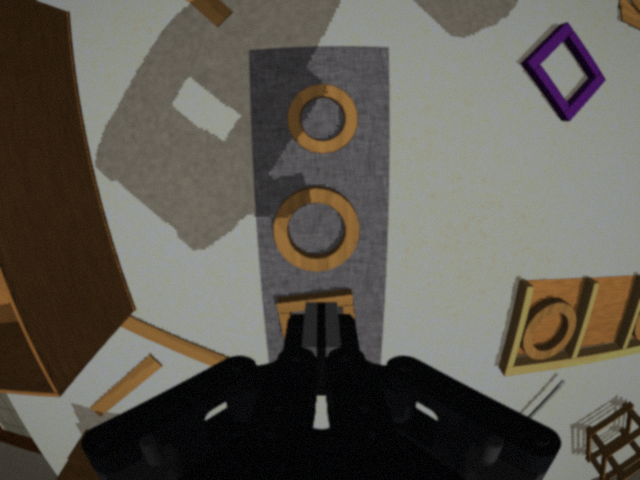

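The ring's centre is at (0.486, −0.310), at pixel (316,229), between the small ring at (322,118) and the square below. I'll lower the tips into its opening.

```bash
python3 -m jog '[[-1,0.03,0.001,-0.003,0],[-1,0.06,0.001,-0.003,0],[-1,0.09,0.001,-0.003,0],[-1,0.115,0.001,-0.003,0],[-1,0.132,0.001,-0.003,0],[-1,0.144,0.001,-0.003,0],[-1,0.15,0.001,-0.003,0],[-1,0.15,0.001,-0.003,0]]'; python3 sh.py .47,0.024,.019 ; python3 - <<'E'
from h import *
cv2.imwrite('pics/w11.png',env.get_image('wrist')[:,:,::-1])
E
```

```text
time_s: 21.6
position: [0.486, -0.3104, 0.0192]
tool_rot: [[-0.0, -0.998, 0.068], [0.0, 0.068, 0.998], [-1.0, 0.0, 0.0]]
ft_force: [-0.3, -0.3, -0.1]
grip_width: 0.0004
t 21.6 p [ 0.486  -0.3104  0.0192] zhead 86.1 F [-0.3 -0.3 -0.1] w 0.0004
.47,0.024,.019 -> [3.000e-04 3.870e-02 3.325e-01]
```

View pics/w11.png

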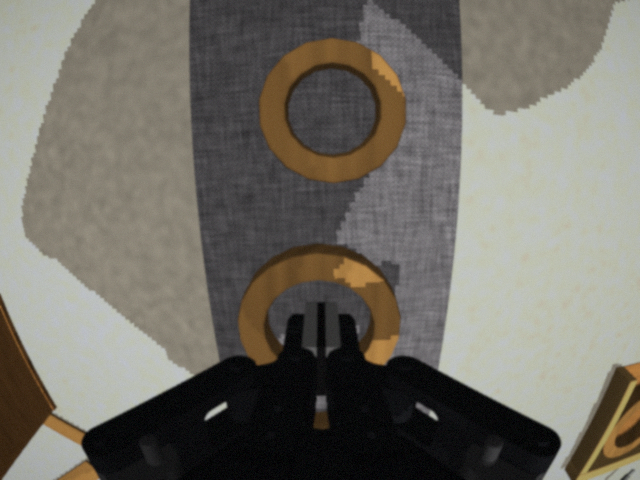

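```bash
python3 -m jog '[[-1,0,0.001,0.004,0],[-1,0,0.002,0.01,0],[-1,0,0.003,0.018,0],[-1,0,0.004,0.028,0],[-1,0,0.005,0.04,0],[-1,0,0.006,0.052,0],[-1,0,0.007,0.064,0],[-1,0,0.009,0.076,0],[-1,0,0.01,0.088,0],[-1,0,0.011,0.1,0],[-1,0,0.013,0.112,0],[-1,0,0.014,0.124,0],[-1,0,0.016,0.136,0],[-1,0,0.017,0.148,0],[-1,0,0.018,0.16,0],[-1,0,0.02,0.172,0],[-1,0,0.021,0.184,0],[-1,0,0.022,0.194,0],[-1,0,0.023,0.199,0],[-1,0,0.023,0.2,0]]'; python3 sh.py .47,.028,.019
```

```text
time_s: 23.65
position: [0.4766, -0.1092, 0.0193]
tool_rot: [[-0.0, -0.998, 0.068], [0.0, 0.068, 0.998], [-1.0, 0.0, 0.0]]
ft_force: [0.6, -2.7, 2.2]
grip_width: -0.0003
t 23.65 p [ 0.4766 -0.1092  0.0193] zhead 86.1 F [ 0.6 -2.7  2.2] w -0.0003
.47,.028,.019 -> [0.0003 0.016  0.1365]
```

```bash
python3 -m jog '[[-1,0,0.001,0.004,0],[-1,0,0.002,0.012,0],[-1,0,0.003,0.022,0],[-1,0,0.004,0.034,0],[-1,0,0.005,0.046,0],[-1,0,0.007,0.058,0],[-1,0,0.008,0.07,0],[-1,0,0.01,0.082,0],[-1,0,0.011,0.094,0],[-1,0,0.013,0.106,0],[-1,0,0.014,0.117,0],[-1,0,0.015,0.126,0],[-1,0,0.016,0.132,0],[-1,0,0.016,0.135,0],[-1,0,0.016,0.136,0],[-1,0,0.016,0.136,0]]'; python3 sh.py .465,.0228,.019; python3 - <<'E'
from h import *
cm=env.camera_model('wrist')
cv2.imwrite('pics/w12.png',env.get_image('wrist')[:,:,::-1])
cv2.imwrite('pics/s12.png',env.get_image('scene')[:,:,::-1])
E
```

```text
time_s: 25.25
position: [0.4701, 0.0269, 0.0192]
tool_rot: [[-0.0, -0.998, 0.069], [0.0, 0.069, 0.998], [-1.0, 0.0, 0.0]]
ft_force: [-0.1, -1.2, 1.0]
grip_width: 0.0001
t 25.25 p [0.4701 0.0269 0.0192] zhead 86.04 F [-0.1 -1.2  1. ] w 0.0001
.465,.0228,.019 -> [ 0.0002  0.0048 -0.0044]
```

View pics/w12.png

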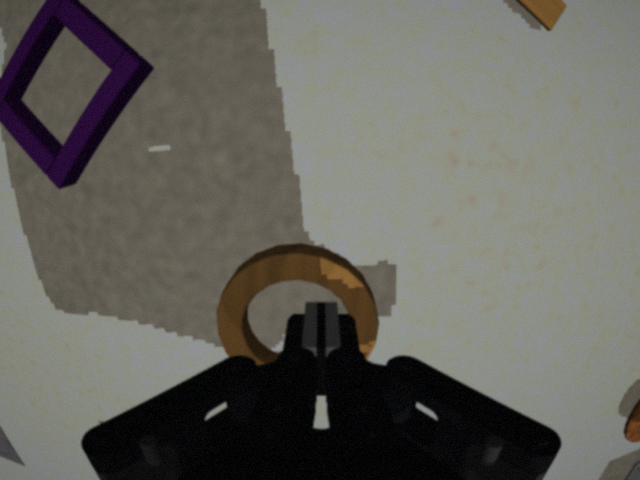

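View pics/s12.png

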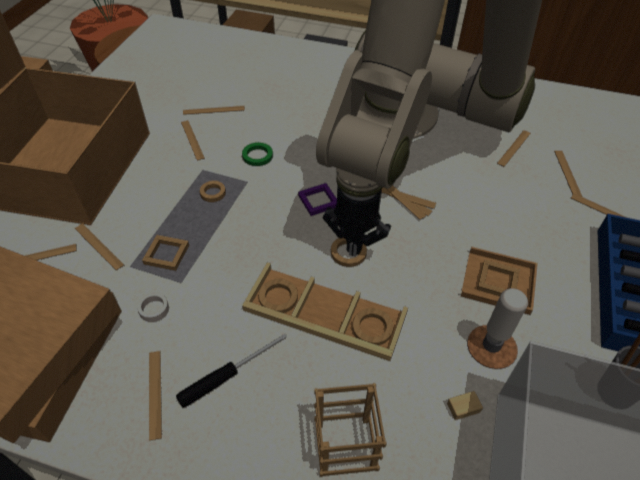

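The ring followed. It sits about 10 mm to the right of the tip axis, with its centre at u=298 against 321 for the tip. I'll nudge it 5 mm onto the lane line, re-centre the tip, then push forward to just short of home.

```bash
python3 -m jog '[[-1,0,0,0.002,0],[-1,0,0,0.004,0],[-1,0,0,0.0055,0],[-1,0,0,0.0055,0],[-1,0,0,0.001,0],[-1,0,0,-0.004,0],[-1,0,0,-0.0045,0],[-1,0,-0.003,-0.0045,0],[-1,0,-0.008,-0.0045,0],[-1,0,-0.014,-0.0045,0],[-1,0,-0.02,-0.0045,0],[-1,0,-0.026,-0.0045,0],[-1,0,-0.032,-0.0045,0],[-1,0,-0.038,-0.0045,0],[-1,0,-0.042,-0.0045,0],[-1,0,-0.044,-0.0045,0],[-1,0,-0.044,-0.0045,0]]'; python3 sh.py .56,.016,.019 .618,.0122,.019; python3 - <<'E'
from h import *
cv2.imwrite('pics/w13.png',env.get_image('wrist')[:,:,::-1])
cv2.imwrite('pics/s13.png',env.get_image('scene')[200:360,220:430,::-1].repeat(3,0).repeat(3,1))
E
```

```text
time_s: 27.05
position: [0.5139, 0.0194, 0.0193]
tool_rot: [[0.0, -0.998, 0.069], [-0.0, 0.069, 0.998], [-1.0, -0.0, -0.0]]
ft_force: [0.1, -0.4, -0.6]
grip_width: -0.0001
t 27.05 p [0.5139 0.0194 0.0193] zhead 86.06 F [ 0.1 -0.4 -0.6] w -0.0001
.56,.016,.019 -> [ 0.0003 -0.0462 -0.0002]
.618,.0122,.019 -> [ 0.0003 -0.1043  0.    ]
```

View pics/w13.png

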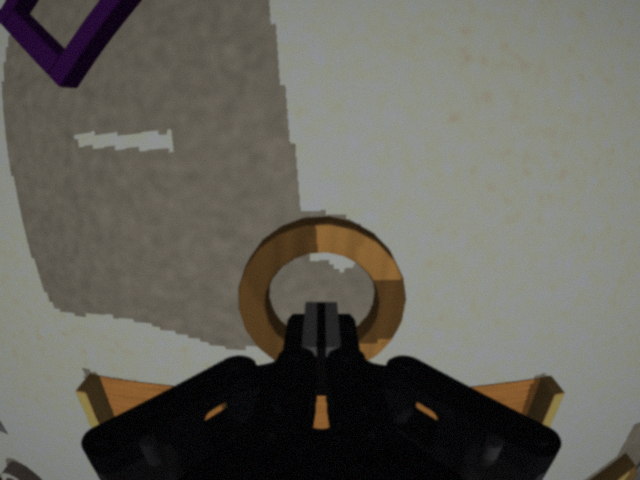

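View pics/s13.png

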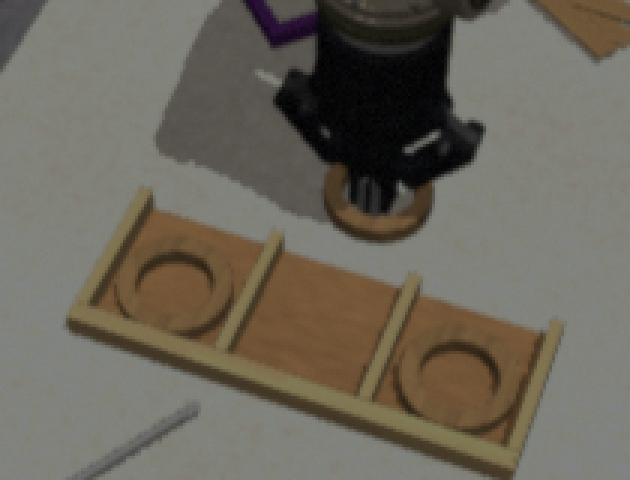

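The ring is centred on the tip, at u=321, and the rack's outer walls (78 and 563) are symmetric about it. I'll push straight in.

```bash
python3 -m jog '[[-1,0,-0.003,0,0],[-1,0,-0.008,0,0],[-1,0,-0.014,0,0],[-1,0,-0.02,0,0],[-1,0,-0.026,0,0],[-1,0,-0.032,0,0],[-1,0,-0.038,0,0],[-1,0,-0.044,0,0],[-1,0,-0.05,0,0],[-1,0,-0.056,0,0],[-1,0,-0.062,0,0],[-1,0,-0.068,0,0],[-1,0,-0.074,0,0],[-1,0,-0.08,0,0],[-1,0,-0.086,0,0],[-1,0,-0.092,0,0],[-1,0,-0.097,0,0],[-1,0,-0.1,0,0],[-1,0,-0.102,0,0],[-1,0,-0.102,0,0]]'; python3 - <<'E'
from h import *
cv2.imwrite('pics/s14.png',env.get_image('scene')[200:360,220:430,::-1].repeat(3,0).repeat(3,1))
E
python3 sh.py
```

```text
time_s: 29.15
position: [0.6156, 0.0124, 0.0193]
tool_rot: [[0.0, -0.998, 0.069], [-0.0, 0.069, 0.998], [-1.0, -0.0, 0.0]]
ft_force: [0.1, -0.2, -0.3]
grip_width: -0.0004
t 29.2 p [0.6155 0.0124 0.0193] zhead 86.06 F [ 0.6  0.2 -0.2] w 0.0003
```

View pics/s14.png

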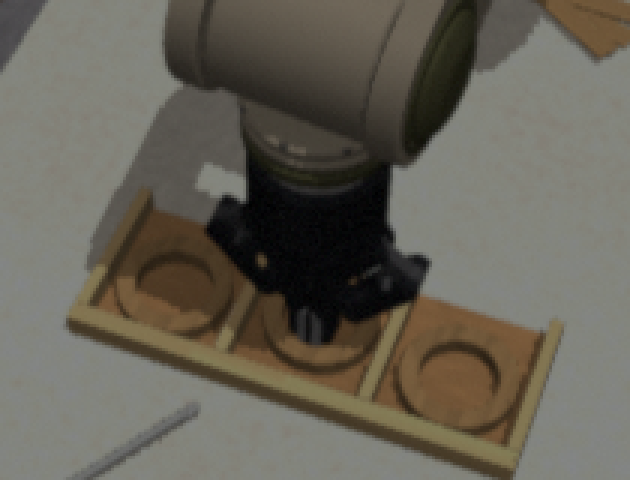

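The ring is inside the lane with a gap left to the stop bar. I'll creep forward and watch the force.

```bash
python3 -m jog '[[-1,0,-0.002,0,0],[-1,0,-0.004,0,0],[-1,0,-0.006,0,0],[-1,0,-0.008,0,0],[-1,0,-0.008,0,0]]';python3 -m jog '[[-1,0,-0.001,0,0],[-1,0,-0.002,0,0],[-1,0,-0.002,0,0]]';python3 -m jog '[[-1,0,-0.001,0,0],[-1,0,-0.002,0,0],[-1,0,-0.002,0,0]]'
```

```text
time_s: 29.7
position: [0.6238, 0.0118, 0.0193]
tool_rot: [[0.0, -0.998, 0.069], [-0.0, 0.069, 0.998], [-1.0, -0.0, -0.0]]
ft_force: [-1.2, 0.3, -0.7]
grip_width: 0.0001
time_s: 30.0
position: [0.6256, 0.0117, 0.0193]
tool_rot: [[0.0, -0.998, 0.069], [-0.0, 0.069, 0.998], [-1.0, -0.0, -0.0]]
ft_force: [-0.7, -0.5, 0.1]
grip_width: 0.0004
time_s: 30.3
position: [0.6276, 0.0115, 0.0193]
tool_rot: [[0.0, -0.998, 0.069], [-0.0, 0.069, 0.998], [-1.0, -0.0, -0.0]]
ft_force: [-0.4, 0.2, -0.4]
grip_width: 0.0
```

```bash
python3 -m jog '[[-1,0,-0.0005,0,0],[-1,0,-0.001,0,0],[-1,0,-0.001,0,0]]'; python3 -m jog '[[-1,0,-0.0005,0,0],[-1,0,-0.001,0,0],[-1,0,-0.001,0,0]]'; python3 -m jog '[[-1,0,-0.0005,0,0],[-1,0,-0.001,0,0],[-1,0,-0.001,0,0]]'|grep -A0 -E 'pos|ft'
```

```text
time_s: 30.6
position: [0.6284, 0.0115, 0.0193]
tool_rot: [[-0.0, -0.998, 0.069], [-0.0, 0.069, 0.998], [-1.0, 0.0, -0.0]]
ft_force: [-0.7, -0.5, -0.5]
grip_width: 0.0
time_s: 30.9
position: [0.6288, 0.0115, 0.0193]
tool_rot: [[-0.002, -0.998, 0.069], [0.0, 0.069, 0.998], [-1.0, 0.002, -0.0]]
ft_force: [-5.0, -0.0, 2.9]
grip_width: 0.0001
position: [0.629, 0.0114, 0.0192]
--
ft_force: [-8.5, -0.7, 4.1]
```

The force rose to 8.5 N with the tip stalled at x = 0.629, so the ring is against the bar. I'll back off a little inside the opening, lift straight up, and check.

```bash
python3 -m jog '[[-1,0,0.003,0,0],[-1,0,0.007,0,0],[-1,0,0.009,0,0],[-1,0,0.009,0,0],[-1,-0.01,0.009,0,0],[-1,-0.03,0.009,0,0],[-1,-0.07,0.009,0,0],[-1,-0.11,0.009,0,0],[-1,-0.13,0.01,0,0],[-1,-0.13,0.01,0,0]]'; python3 - <<'E'
from h import *
cm=env.camera_model('wrist')
cv2.imwrite('pics/w15.png',env.get_image('wrist')[:,:,::-1])
cv2.imwrite('pics/s15.png',env.get_image('scene')[:,:,::-1])
E
python3 sh.py
```

```text
time_s: 32.2
position: [0.6218, 0.0119, 0.1535]
tool_rot: [[0.007, -0.998, 0.069], [-0.001, 0.069, 0.998], [-1.0, -0.007, -0.001]]
ft_force: [0.3, -0.4, 0.3]
grip_width: 0.0001
t 32.3 p [0.6204 0.0121 0.1495] zhead 86.06 F [-0.8 -1.3 -0.2] w -0.0
```

View pics/w15.png

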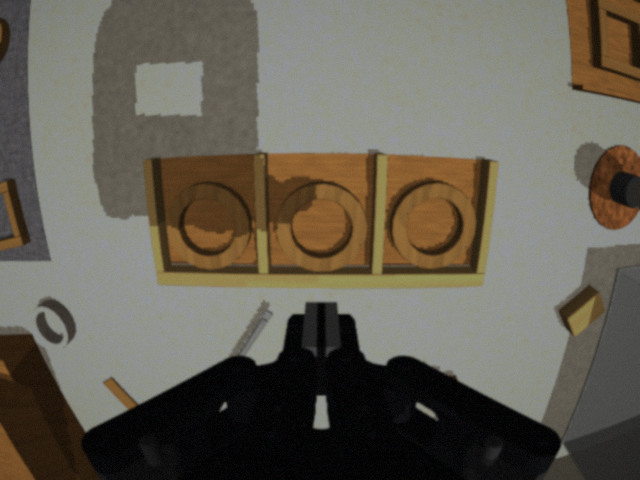

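View pics/s15.png

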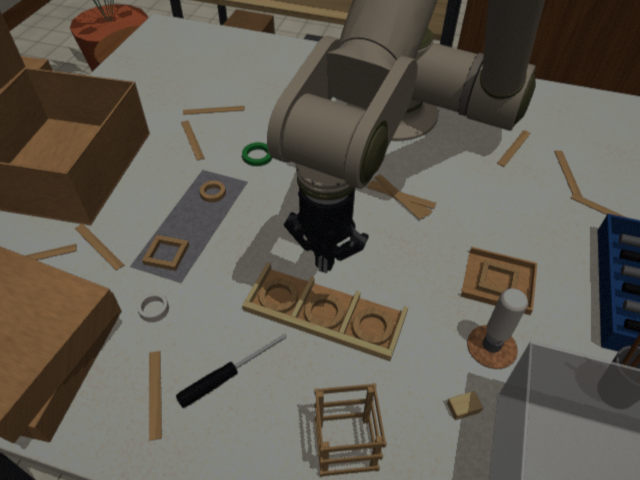

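```bash
python3 - <<'E'
from h import *
a=cv2.imread('pics/w15.png');cv2.imwrite('pics/w15c.png',cv2.resize(a[140:300,140:500],None,fx=2.2,fy=2.2,interpolation=cv2.INTER_CUBIC))
cm=env.camera_model('wrist')
for n,u,v in [('A',208,225),('new',322,225),('B',434,224)]:
    p=wpt(u,v,.014,cm); x=np.array([.9976,-.069]); print(n,p.round(4),'rack x',((p-[.613,.0125])@x).round(4))
f=[wpt(u,273,.018,cm) for u in(165,265,380,480)]
print([((p-[.613,.0125])@np.array([.9976,-.069])).round(4) for p in f])
E
```

```text
A [ 0.604  -0.0726] rack x -0.0032
new [0.6104 0.014 ] rack x -0.0027
B [0.6149 0.0991] rack x -0.0041
[np.float64(0.0354), np.float64(0.0341), np.float64(0.0341), np.float64(0.0352)]
```

View pics/w15c.png

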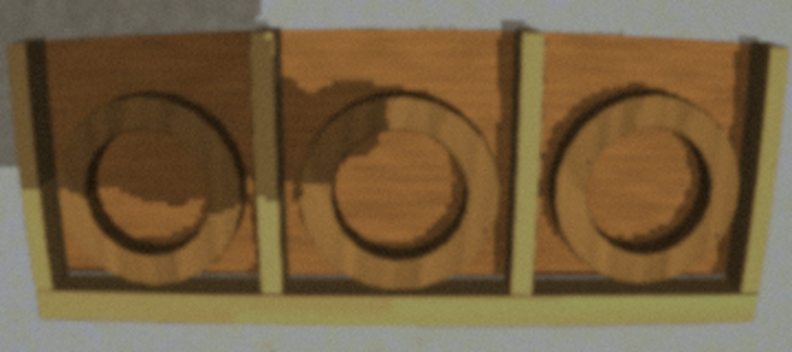

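In the crop, the new ring's far edge (289) sits next to the bar's top edge (293). Parallax for the 4 mm height difference accounts for that gap. I'll move the arm clear and take one last overhead picture.

```bash
python3 -m jog '[[-1,-0.03,0.02,0,0],[-1,-0.06,0.05,0,0],[-1,-0.09,0.09,0,0],[-1,-0.1,0.13,0,0],[-1,-0.1,0.17,0,0],[-1,-0.1,0.2,0,0],[-1,-0.1,0.22,0,0],[-1,-0.1,0.22,0,0],[-1,-0.1,0.22,0,0]]'; python3 - <<'E'
from h import *
a=env.get_image('top')[:,:,::-1]
cv2.imwrite('pics/t16.png',cv2.resize(a[150:300,120:400],None,fx=2.8,fy=2.8,interpolation=cv2.INTER_CUBIC))
b=env.get_image('scene')[:,:,::-1]
cv2.imwrite('pics/s16.png',cv2.resize(b[260:360,235:415],None,fx=4.4,fy=4.4,interpolation=cv2.INTER_CUBIC))
E
```

```text
time_s: 33.2
position: [0.4013, 0.027, 0.2489]
tool_rot: [[-0.001, -0.998, 0.069], [0.0, 0.069, 0.998], [-1.0, 0.001, 0.0]]
ft_force: [0.3, -0.6, 0.4]
grip_width: 0.0001
```

View pics/t16.png

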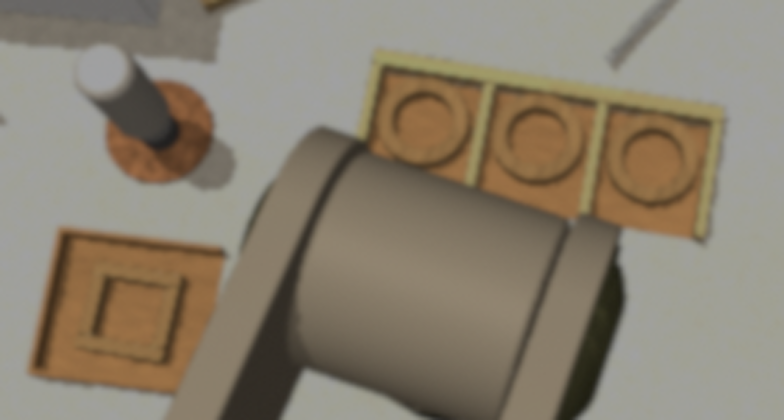

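View pics/s16.png

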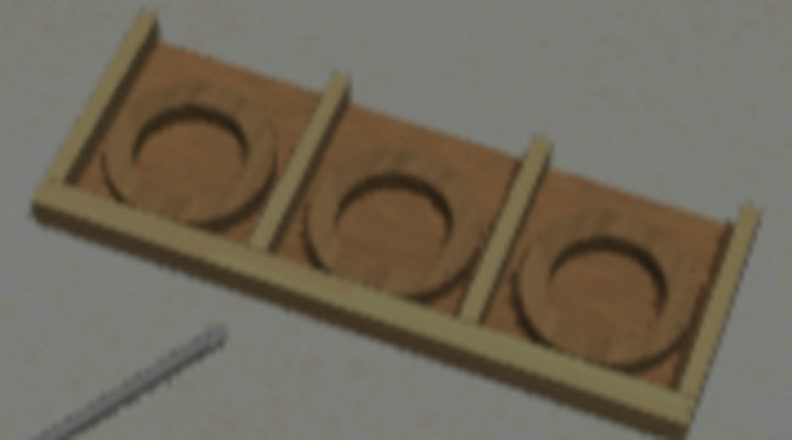

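The new ring is tucked against the bar, at least as deep as its neighbours. The square is wholly in the tray and the glue stands on the coaster. I'll hand in.

```bash
python3 -c "
from rig import env
print(env.close_job())"
```

```text
the job is handed in; nothing more can be done
None
```

The job is handed in, finished in the order asked at about 33 s of the 72 s limit.

- **Glue:** I carried the bottle upright to the cork coaster and released it there. The last pictures show it standing on the coaster.
- **Square frame:** I dragged it flat out of the middle lane with shut fingertips. The last pictures show it wholly inside the returns tray.
- **Large round ring:** I dragged it flat from the mat into the middle lane and pushed until the tip stalled at about 8.5 N.
- **Everything else:** the two kit rings, the other stock parts, the purple and green look-alikes and the bystanders look unmoved.

**Ring depth check:** one reading disagreed slightly. A measurement from the wrist picture put the ring's centre 37.5 mm from the bar, where touching would be 35 mm. That is about the error of reading points off the picture. The contact force, parallax in the close-up and final views all agree the ring is home.

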